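# Turn the drained sterilising tin vent up, load it and open its vent

## Robot

A 7-joint arm with a two-finger parallel gripper is mounted at the origin on the work surface. World frame = base frame: x ahead of the robot, y to its left, z up, the work surface at z = 0. Lengths are in m, angles in rad, forces in N, time in s.
With the tool pointing down it reaches from about 0.4 to 0.925 m from the base axis. Payload 4.1 kg.
Tool frame: the origin (TCP) lies at the very end of the fingers, on their centre line; the grasp point (between the pads) lies 19 mm behind it (arm.pinch_z is the distance from the TCP to the grasp point, in m); z points along the fingers, y is the direction in which the jaws open and shut (so a half turn about z gives the same grasp; the last joint's range is limited). The gripper opens to 85 mm and grips with 20 to 120 N. Pads are 22 mm wide; open, the fingers measure 114 mm over their backs; the gripper's body (76 mm by 85 mm) begins 54 mm behind the grasp point. The pads swing forward as they close: fully open they stand 13 mm farther back than shut.
Start: joints at [1.187, 0.398, 0.045, 1.537, -0.019, 1.207, -0.051], TCP at [0.183, -0.624, 0.231] pointing down, gripper open.
Joint ranges: [-2.82, 2.82], [-0.49, 2.23], [-1.37, 1.46], [0, 2.46], [-1.36, 4.5], [0.23, 2], [-2.94, 2.94]. Speed limits (rad/s): [2.57, 2.57, 3.14, 3.14, 3.14, 3.14, 3.14].

## Interface

Orientations are given as a rotation vector (axis times angle).
In Python, from plant import arm gives the robot as it stands. The module is installed in compiled form; this text tells all that it offers.
- The arm moves only by the tool step_arm, never from a script. Its argument "motion" is text: rows parted by semicolons, each of 6 numbers parted by spaces: the shift along the world's x, y, z in mm, then the turn, a rotation vector about the world's x, y, z in rad. A call has 1 to 12 rows; each row shifts and turns the commanded pose from where the row before left it; what a row does not reach is not made up. A row lasts 1/12 s, in which the tool goes at most 41.7 mm and 7.16 degrees, less where a joint would pass 70% of its speed; a pose out of reach is approached as far as the arm can. A call with a gripper value outside its range is refused whole. "grip" is the opening, from -1 (shut) to 1 (fully open), set as the call begins (left out, the last holds). The fingers move at their own pace and stop on an object; "grip_force" is the grip in N (left out, the last holds). Time passes only in rows, so rows that do not move let the fingers close. It gives the time, the measured TCP pose, the force and the opening at its end, in the units of the state.
- arm.get_obs(): the state, without advancing time (a new reading comes with each control period).
- arm.read_camera(name): name is "scene" or "top" or "wrist"; returns a dict with "pixels" (384x512x3 uint8, red, green, blue), "z_map" (384x512 float32, m along the optical axis (not along the pixel's ray), 0 where there is no reading), "fx", "fy", "cx", "cy" (pixels), "rvec" (rotation vector, rad) and "tvec" (3), from world to camera coordinates, as OpenCV has them. Camera axes: x right, y down, z forward; pixel columns grow to the right and rows downward; lengths in m; the calibration is good to about 2 mm. A picture is of the moment at which its call begins.
- arm.job_done(): hands the job in, once; it reports no verdict.
Trained networks look in the newest picture that a camera, given by its name, has taken for a name from the list of things; names that differ only in an ending like _2 or _b are one class to them, and where a whole thing is asked for, a point or a joint stands for the part that bears it (a point fixed in the world has none). Each returns a list of dicts, best first, with "confidence" (0 to 1); they miss things now and then, are a little off and sometimes report something else, mostly with a low value. They report only what shows in the picture. A call takes as long as a camera call. They do not tell look-alikes from the thing itself.
- arm.boxes_of(camera, name): "at" ([x, y, z] in m, in world coordinates, good to about 4 mm: the middle of the surface that is visible of it).
- arm.trace(camera, name): "pixels" (384x512 bool, what is visible of it).
The state is a dict: "t": time; "qpos": joint angles; "dq": joint speeds; "effort": joint torques, N m; "position": TCP position; "orientation": TCP orientation; "ft_force": force on the tool from outside, world axes, zero at the start; "ft_torque": the same for the moment, N m; "grip_width": finger opening in m.
Only numpy, scipy, OpenCV 4.12 (cv2) and the standard library are available. Lean on these libraries where they do the work, as an engineer would, in place of code of your own. Each camera call takes 0.05 s, during which the arm holds its last target. There are 200 camera calls.

## Task

The square steel sterilising tin was left to drain upside down, its vent face on the mat. Tip it over its bottom edge a quarter turn, let it settle on its side, then tip it another quarter turn so that the vent face is up, and slide it fully home into the low three-sided loading bay; once it is home, turn the vent's shutter by its grip bar until both groups of vent holes are fully uncovered (bar square to the line joining the two groups). Leave the other things on the bench where they are.

Things in the scene. Friction and masses are not known exactly. Their poses are not given: they have to be found in the camera images.
- tin: steel box, a 90 mm cube, 0.35 to 0.7 kg, too wide to grasp. Origin at the cube's centre, 45 mm over the mat when resting. z points out of the plain base: up at the start, straight down when the vent face is up. Starts left (+y) or right (-y) of the bay, x within 0.12 rad of world x. On the mat (friction 0.57 to 0.75) it tips if pushed at its top edge (85 mm up), slides if pushed under 40 mm height
- vent_face (a point): centre of the tin's vent face, level with the edge of its rim, 45 mm from the tin's centre along its -z. The square rim is 3 mm thick, 16 mm deep, 84 mm wide inside. On the recessed plate are two groups of three 9 mm black holes, 27 mm from the centre, one on the tin's +x side, one on -x; over them the rotary shutter. Axes as the tin's
- vent (a joint): angle (rad) of the shutter about the tin's centre axis, positive counter-clockwise looking onto the vent face. 0: wings and bar lie along the tin's x, covering the holes (closed). +1.571 or -1.571: bar along the tin's y, holes uncovered (open); either will do. Starts within -0.7 to 0.7; stiff (0.03 N m), stays where left; stops at +-2.0
- vent_grip (a point): middle of the shutter's grip bar, on its axis, 39 mm from the tin's centre along the tin's -z. The point's x lies along the bar. The bar is 56 mm long, 10 mm wide; its top is 1.4 mm below the rim's edge and the wings under it 12.4 mm below the rim's edge (11 mm of bar to grip)
- bay: fixed low fence of steel strip, 20 mm high, 6 mm thick, no floor. Origin on the mat under the tin's centre when home; x points into the bay, away from the robot. Back strip's inner face at x = 45 mm; side strips' inner faces at y = +-50 mm from the back to x = -15 mm, then flaring out to about x = -42, y = +-64 mm. Open at the front, towards the robot
- bottle: clear glass laboratory bottle with a red screw cap, 66 mm across, 140 mm tall; origin at the centre of its underside. A bystander on the opposite side of the bay's axis from the tin
- jar: low glass jar with a red cap, 60 mm across, 75 mm tall; origin under its centre. Bystander left of the bay
- beaker: open glass beaker, 66 mm across, 85 mm tall; origin under its centre. Bystander right of the bay
- tape: paper tape roll lying flat, 64 mm across, 20 mm high; origin under its centre. Bystander
- brush: small hand brush with a wooden handle, 180 mm long, lying on the bench; bystander
- timer: white electronic timer 60 x 70 x 25 mm; origin under its centre. Bystander
There are look-alikes about, which are no part of the job. What is shaped like the tin but green is not meant.

How it is judged:
By the outcome, as a careful person would: the job done as asked, in the order asked, and still so for the second after the job is handed in, with the robot touching nothing.
It also fails if it takes over 72 s, if anything falls off the work surface, if the arm or the gripper's body presses on something with over 40 N, if the wrist force passes 120 N, or if a joint passes its speed limit or range.

## Working session

There is one attempt and no reset: what is moved stays moved. The work goes in short steps, Python scripts to look and compute and a tool call to move; the robot and the scene stay as the last step left them, time stands still between calls to the robot, and variables do not carry over. Pictures are saved under pics/ and viewed, about 8 in all and at most 12, crops included, and the job is handed in when it is done.

Besides the shell and the picture viewer there is one more tool, called after "Emit:" in YAML: its name, and indented under it one key for each argument. step_arm: Moves the arm, as the interface text tells. Its arguments: {"type":"object","properties":{"motion":{"type":"string"},"grip":{"type":"number"},"grip_force":{"type":"number"}},"required":["motion"]}

```bash
mkdir -p pics
cat > h.py <<'E'
import numpy as np, cv2
from plant import arm
def pts(c):
    z=c["z_map"]; v,u=np.indices(z.shape)
    P=np.stack([(u-c["cx"])/c["fx"]*z,(v-c["cy"])/c["fy"]*z,z],-1)
    R=cv2.Rodrigues(np.array(c["rvec"],float))[0]
    return (P-np.array(c["tvec"]))@R
def proj(c,p):
    return cv2.projectPoints(np.array(p,float).reshape(-1,1,3),np.array(c["rvec"],float),np.array(c["tvec"],float),np.array([[c["fx"],0,c["cx"]],[0,c["fy"],c["cy"]],[0,0,1]]),None)[0][:,0]
def save(n,im,s=1.0):
    cv2.imwrite("pics/"+n,cv2.resize(np.ascontiguousarray(im[...,::-1]),None,fx=s,fy=s))
E
python3 - <<'E'
from h import *
np.set_printoptions(precision=3,suppress=True)
o=arm.get_obs();print(o["t"],o["position"],o["orientation"],o["ft_force"])
ims=[]
for cam in("top","scene"):
    c=arm.read_camera(cam);ims.append(c["pixels"])
    np.savez("/tmp/%s.npz"%cam,**c)
    for n in("tin","bay","bottle","jar","beaker","tape","brush","timer","vent_face"):
        for d in arm.boxes_of(cam,n)[:3]: print(cam,n,np.array(d["at"]),round(d["confidence"],2),proj(c,d["at"])[0].round())
save("a_top.png",ims[0],1.5);save("a_scene.png",ims[1],1.5)
E
```

```text
0.0 [ 0.182 -0.623  0.23 ] [-3.108 -0.446  0.001] [0.03  0.434 0.29 ]
top tin [0.529 0.239 0.09 ] 0.78 [225. 205.]
top tin [0.526 0.583 0.087] 0.61 [125. 204.]
top bay [0.73  0.001 0.02 ] 0.45 [295. 151.]
top bay [0.528 0.239 0.089] 0.26 [225. 205.]
top bottle [ 0.536 -0.218  0.097] 0.58 [361. 205.]
top jar [0.702 0.232 0.073] 0.67 [229. 155.]
top jar [ 0.727 -0.     0.019] 0.56 [295. 152.]
top beaker [ 0.702 -0.264  0.045] 0.76 [371. 159.]
top tape [0.651 0.369 0.023] 0.52 [192. 172.]
top tape [0.452 0.395 0.028] 0.41 [182. 227.]
top brush [ 0.619 -0.355  0.015] 0.83 [395. 184.]
top timer [0.452 0.397 0.026] 0.58 [182. 227.]
top timer [0.527 0.238 0.09 ] 0.33 [225. 205.]
top vent_face [0.528 0.239 0.093] 0.96 [225. 205.]
top vent_face [0.529 0.582 0.089] 0.7 [125. 203.]
scene tin [0.548 0.604 0.079] 0.76 [424. 277.]
scene tin [0.555 0.257 0.075] 0.66 [312. 213.]
scene bay [0.726 0.001 0.012] 0.72 [212. 216.]
scene bottle [ 0.561 -0.214  0.071] 0.81 [208. 152.]
scene jar [0.716 0.255 0.067] 0.68 [272. 243.]
scene jar [0.724 0.004 0.013] 0.4 [213. 216.]
scene beaker [ 0.697 -0.235  0.061] 0.61 [172. 168.]
scene tape [0.65  0.374 0.016] 0.76 [321. 266.]
scene brush [ 0.617 -0.38   0.016] 0.46 [169. 154.]
scene timer [0.559 0.26  0.075] 0.73 [312. 214.]
scene timer [ 0.615 -0.38   0.016] 0.73 [170. 153.]
scene timer [0.466 0.407 0.024] 0.7 [372. 236.]
scene vent_face [0.555 0.258 0.075] 0.77 [313. 213.]
scene vent_face [0.55  0.602 0.082] 0.58 [423. 276.]
```

View pics/a_top.png

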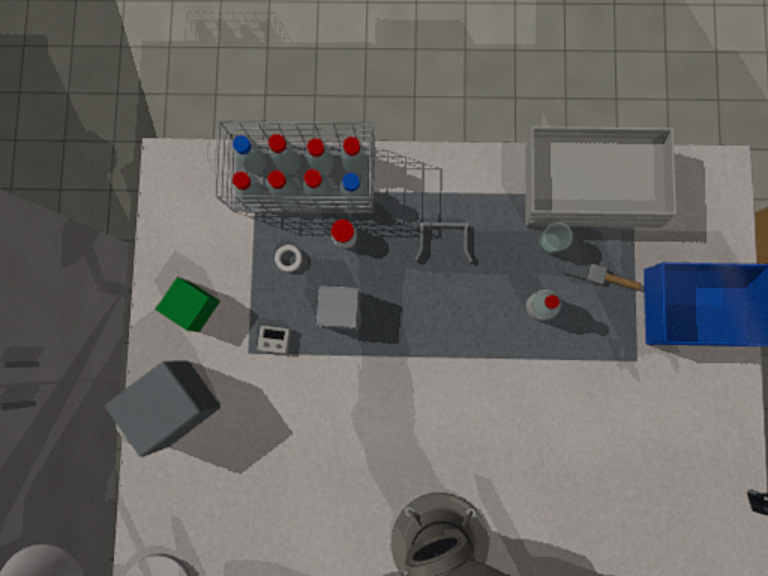

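View pics/a_scene.png

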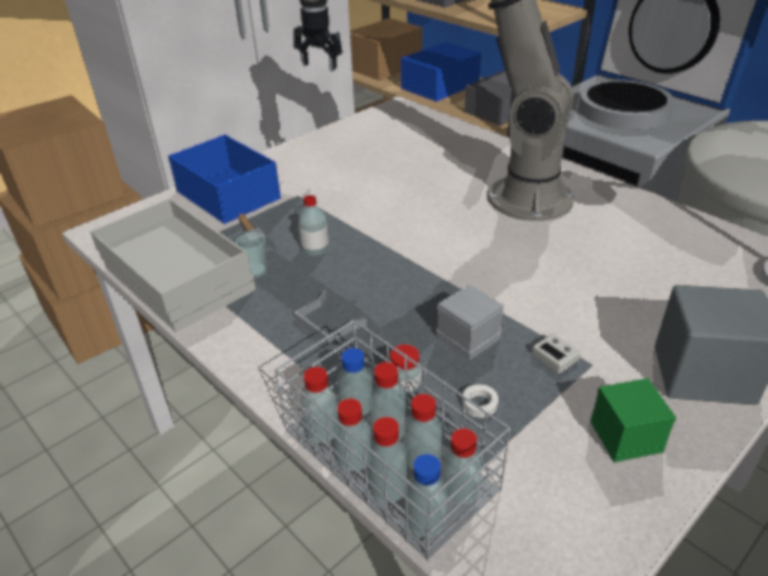

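Top view shows three box-like things: the grey cube on the mat at (338,305), the green cube at (187,304) and the large dark box at (163,407). By the description the tin is the grey cube. I'll check it in a close crop and measure it and the bay.

Run:
```python
from h import *
np.set_printoptions(precision=4,suppress=True)
c=dict(np.load("/tmp/top.npz"));W=pts(c);m0=c["z_map"]>0
X,Y,Z=W[...,0],W[...,1],W[...,2]
m=m0&(abs(Z-.09)<.012)&(abs(X-.528)<.08)&(abs(Y-.239)<.08)
print("tin",cv2.minAreaRect((W[m][:,:2]*1000).astype(np.float32)),m.sum(),np.median(Z[m]))
m=m0&(Z>.008)&(Z<.035)&(abs(X-.70)<.1)&(abs(Y)<.1)
P=W[m];print("bay",P.min(0),P.max(0),np.median(P[:,2]),m.sum())
print("bayrect",cv2.minAreaRect((P[:,:2]*1000).astype(np.float32)))
import collections
for x in np.arange(.62,.78,.01):
    q=P[abs(P[:,0]-x)<.005]
    if len(q): print(round(x,3),np.sort(q[:,1]).round(3)[[0,-1]],len(q), np.sort(q[:,1][q[:,1]>0])[:1],np.sort(q[:,1][q[:,1]<0])[-1:])
b=m0&(abs(Z-.0)<.01)&(abs(X-.6)<.05)&(abs(Y)<.1);print("matz",np.median(Z[b]))
im=c["pixels"];save("b.png",np.hstack([im[130:250,170:270],im[130:250,250:350]]),4)
s=dict(np.load("/tmp/scene.npz"));W=pts(s);m=(abs(W[...,2]-.09)<.006)&(abs(W[...,0]-.528)<.08)&(abs(W[...,1]-.239)<.08)
print("tin scene",cv2.minAreaRect((W[m][:,:2]*1000).astype(np.float32)),m.sum())
R=cv2.Rodrigues(np.array(arm.get_obs()["orientation"]))[0];print(R)
```

```text
tin ((532.1553344726562, 242.33628845214844), (91.02594757080078, 90.40382385253906), 88.30293273925781) 715 0.09019663678032977
bay [ 0.6004 -0.0999  0.008 ] [0.798  0.0977 0.0295] 0.01666165008483887 240
bayrect ((699.5518188476562, -0.88995361328125), (197.10491943359375, 197.68162536621094), 89.70062255859375)
0.62 [-0.04   0.053] 2 [0.0535] [-0.0396]
0.63 [-0.068  0.079] 3 [0.0786] [-0.0288]
0.64 [0.09 0.09] 1 [0.0895] []
0.65 [-0.066  0.069] 10 [0.0107] [-0.0395]
0.66 [-0.064  0.065] 12 [0.0038] [-0.0559]
0.67 [-0.093  0.094] 19 [0.0181] [-0.0501]
0.68 [-0.082  0.098] 20 [0.0076] [-0.0321]
0.69 [-0.052  0.098] 16 [0.0148] [-0.032]
0.7 [-0.075  0.076] 14 [0.0511] [-0.0491]
0.71 [-0.052  0.094] 13 [0.0513] [-0.0491]
0.72 [-0.096  0.066] 15 [0.0515] [-0.0493]
0.73 [-0.06   0.055] 14 [0.0516] [-0.0173]
0.74 [-0.079  0.07 ] 82 [0.0013] [-0.0019]
0.75 [0.077 0.077] 1 [0.0771] []
0.76 [-0.086 -0.021] 2 [] [-0.0205]
0.77 [-0.028 -0.028] 1 [] [-0.0277]
matz 0.0009770698645660961
tin scene ((532.4261474609375, 240.55563354492188), (92.40245819091797, 94.65463256835938), 86.76419830322266) 684
[[ 0.9597  0.281   0.    ]
 [ 0.281  -0.9597 -0.0001]
 [ 0.      0.0001 -1.    ]]
```

View pics/b.png

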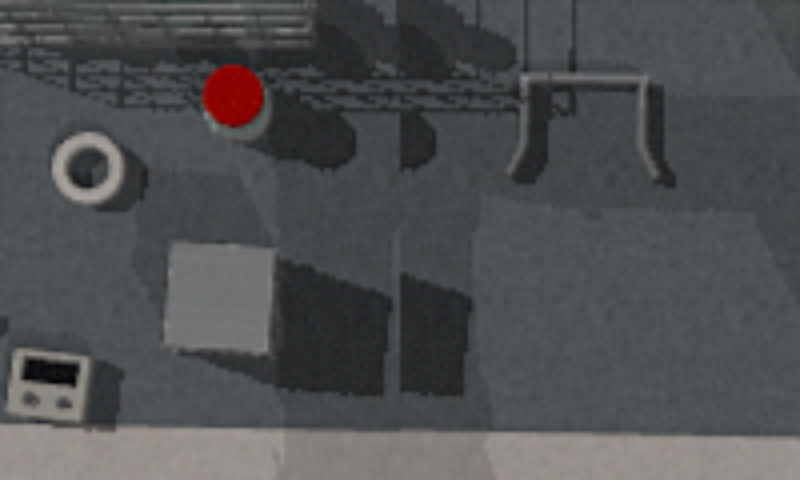

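The crop shows the grey steel tin, plain base up (top-view px 225,205), with the bay at the right. It sits at (0.532, 0.241) with yaw of about -0.04, and the bay origin is at about (0.693, 0.001). I'll tip it towards -y twice.

Emit:
step_arm:
  motion: "23 35 3 0 0 0.05;23 35 3 0 0 0.05;23 35 3 0 0 0.05;23 35 3 0 0 0.05;23 35 3 0 0 0.05;23 35 3 0 0 0.05;23 35 3 0 0 0.05;23 35 3 0 0 0.05;23 35 0 0 0 0.05;23 35 0 0 0 0.05;23 35 0 0 0 0.05;23 35 0 0 0 0.05"
  grip: 0

```text
t: 2.0
position: [0.4575, -0.205, 0.2556]
orientation: [2.837, 1.348, 0.001]
ft_force: [0.7, -1.2, -0.3]
grip_width: 0.0426
```

Emit:
step_arm:
  motion: "7 40 0 0 0 0.06;7 40 0 0 0 0.06;7 40 0 0 0 0.06;7 40 0 0 0 0.06;7 40 0 0 0 0.06;7 40 0 0 0 0.06;7 40 0 0 0 0.06;7 40 0 0 0 0.06;7 40 0 0 0 0.06;7 40 0 0 0 0.06;7 40 0 0 0 0.05;7 40 0 0 0 0"

```text
t: 3.0
position: [0.5411, 0.2749, 0.2553]
orientation: [2.26, 2.182, 0.001]
ft_force: [0.8, 0.2, 1.5]
grip_width: 0.043
```

Emit:
step_arm:
  motion: "-2 28 -10 0 0 0;-2 28 -20 0 0 0;0 0 -30 0 0 0;0 0 -30 0 0 0;0 0 -30 0 0 0;0 0 -30 0 0 0;0 0 -30 0 0 0;0 0 0 0 0 0"

```text
t: 3.67
position: [0.5333, 0.3258, 0.069]
orientation: [-2.26, -2.18, 0.018]
ft_force: [-0.5, -2.0, -0.7]
grip_width: 0.0431
```

Run:
```python
from h import *
ims=[arm.read_camera(c)["pixels"] for c in("wrist","scene")]
save("c.png",np.hstack([ims[0],ims[1][120:312,240:496].repeat(2,0).repeat(2,1)]),.78)
print(arm.get_obs()["ft_force"])
```

```text
[ 0.42783137 -0.73293834  0.87853609]
```

View pics/c.png

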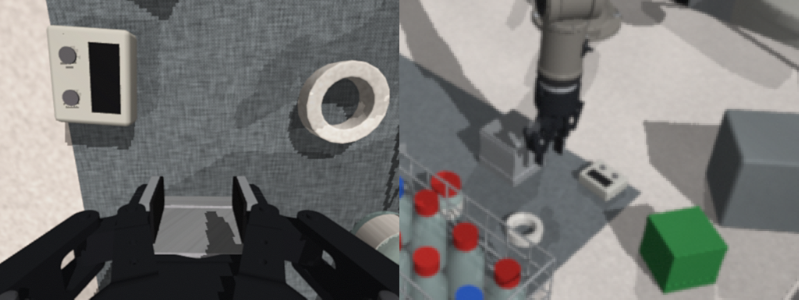

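Fingers stand beside the tin's +y face, inside its width. Approaching the top edge.

Emit:
step_arm:
  motion: "0 -6 3 0 0 0;0 -6 3 0 0 0;0 -6 3 0 0 0;0 -5 0 0 0 0;0 -4 0 0 0 0;0 -3 0 0 0 0"

```text
t: 4.27
position: [0.5372, 0.2983, 0.0848]
orientation: [2.261, 2.179, 0.001]
ft_force: [-0.6, 0.2, 0.5]
grip_width: 0.0428
```

Emit:
step_arm:
  motion: "0 0 -7 0 0 0;0 -4 0 0 0 0;0 -4 0 0 0 0;0 -4 0 0 0 0"

```text
t: 4.6
position: [0.5364, 0.2887, 0.0772]
orientation: [-2.258, -2.181, -0.002]
ft_force: [-0.7, 2.7, 1.0]
grip_width: 0.0425
```

Emit:
step_arm:
  motion: "0 -3.5 3 0 0 0;0 -3.5 3.5 0 0 0;0 -4 3.5 0 0 0;0 -4 3.5 0 0 0;0 -4 3 0 0 0;0 -4.5 3 0 0 0;0 -4.5 3 0 0 0;0 -4.5 2.5 0 0 0"

```text
t: 5.27
position: [0.5369, 0.254, 0.1025]
orientation: [2.261, 2.18, -0.0]
ft_force: [-1.1, 0.6, 1.4]
grip_width: 0.0425
```

Run:
```python
from h import *
c=arm.read_camera("scene");save("d.png",c["pixels"][100:292,220:476],3);print(arm.get_obs()["ft_force"])
```

```text
[-0.21782605 -0.18073294  1.12933218]
```

View pics/d.png

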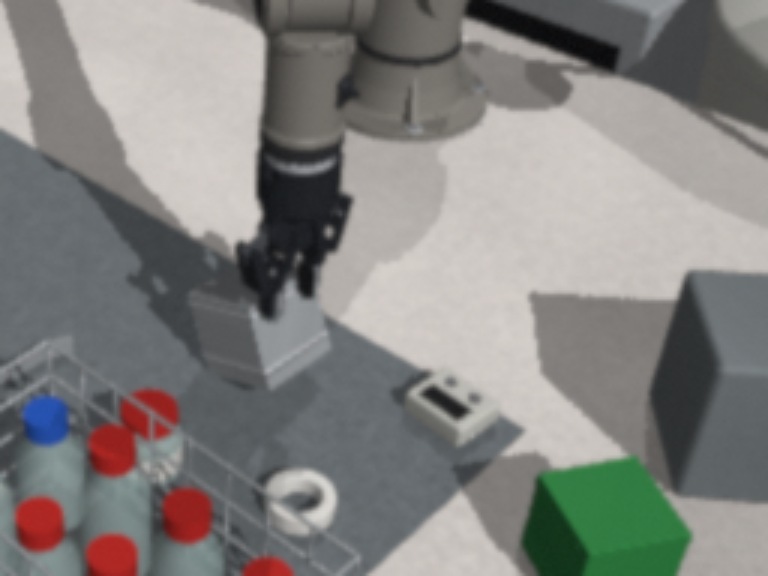

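The picture shows the fingers at the top of the tin (270,290), but the tilt is unclear, so I'll measure it from depth.

```bash
cat >> h.py <<'E'
def tinfaces(cam,cen,r=.085,zmin=.006):
    c=arm.read_camera(cam);W=pts(c);m=(c["z_map"]>0)&(np.linalg.norm(W-np.array(cen),axis=2)<r)&(W[...,2]>zmin)
    for d in arm.trace(cam,"tin"):
        k=d["pixels"]&m
        if k.sum()>100: m=k;break
    dx=np.roll(W,-2,1)-np.roll(W,2,1);dy=np.roll(W,-2,0)-np.roll(W,2,0)
    n=np.cross(dy,dx);n/=np.linalg.norm(n,axis=2,keepdims=True)+1e-12
    P=W[m];N=n[m];left=np.ones(len(P),bool);out=[]
    for _ in range(3):
        if left.sum()<60: break
        D=N@N[left][::5].T>.97
        b=(D&left[:,None]).sum(0).argmax();k=D[:,b]&left
        if k.sum()<60: break
        Q=P[k];out.append((k.sum(),N[k].mean(0),Q.mean(0),Q.min(0),Q.max(0)));left&=~k
    return P,out
E
python3 - <<'E'
from h import *
np.set_printoptions(precision=3,suppress=True)
P,o=tinfaces("scene",[.53,.21,.06])
print(len(P),P.min(0),P.max(0))
for f in o: print(*f)
E
```

```text
1188 [0.487 0.153 0.009] [0.582 0.273 0.117]
286 [ 0.988 -0.004 -0.026] [0.577 0.214 0.061] [0.567 0.166 0.009] [0.581 0.26  0.111]
215 [0.04  0.932 0.324] [0.537 0.257 0.066] [0.494 0.241 0.037] [0.576 0.27  0.107]
79 [ 0.07  -0.367  0.917] [0.558 0.192 0.099] [0.524 0.163 0.086] [0.575 0.235 0.116]
```

The tilt is 20° as planned, with no sliding. Continuing over the balance point.

Emit:
step_arm:
  motion: "0 -5 2.5 0 0 0;0 -5 2 0 0 0;0 -5 2 0 0 0;0 -5 2 0 0 0;0 -5 1.5 0 0 0;0 -5 1 0 0 0;0 -5 1 0 0 0;0 -5 1 0 0 0;0 -5 0.5 0 0 0;0 -5 0.5 0 0 0;0 -5 0 0 0 0;0 -5 0 0 0 0"

```text
t: 6.42
position: [0.5368, 0.1941, 0.1161]
orientation: [2.261, 2.181, -0.0]
ft_force: [0.7, -0.7, -0.5]
grip_width: 0.0425
```

Run:
```python
from h import *
np.set_printoptions(precision=3,suppress=True)
P,o=tinfaces("scene",[.53,.17,.06],.09)
print(len(P),P.min(0),P.max(0))
for f in o: print(*f)
```

```text
1114 [0.486 0.115 0.006] [0.581 0.237 0.138]
301 [ 0.989 -0.036  0.008] [0.575 0.174 0.064] [0.51  0.119 0.008] [0.581 0.223 0.118]
183 [-0.008  0.483  0.861] [0.535 0.206 0.094] [0.489 0.164 0.078] [0.575 0.232 0.125]
79 [-0.055  0.895 -0.426] [0.531 0.211 0.061] [0.486 0.16  0.007] [0.579 0.237 0.138]
```

Emit:
step_arm:
  motion: "0 0 5 0 0 0;0 0 10 0 0 0;0 0 10 0 0 0;0 0 0 0 0 0;0 0 0 0 0 0;0 0 0 0 0 0;0 0 0 0 0 0"

```text
t: 7.1
position: [0.5365, 0.1947, 0.1409]
orientation: [-2.261, -2.181, 0.001]
ft_force: [0.1, 0.1, -0.5]
grip_width: 0.0427
```

Run:
```python
from h import *
np.set_printoptions(precision=3,suppress=True)
P,o=tinfaces("scene",[.53,.15,.045],.09)
print(len(P),P.min(0),P.max(0))
for f in o: print(*f)
k=abs(P[:,2]-.09)<.006
print(cv2.minAreaRect((P[k][:,:2]*1000).astype(np.float32)))
```

```text
1228 [0.483 0.09  0.006] [0.578 0.185 0.097]
293 [ 0.988 -0.028  0.02 ] [0.57  0.139 0.048] [0.484 0.092 0.006] [0.578 0.177 0.089]
224 [-0.01   0.013  0.988] [0.536 0.142 0.09 ] [0.487 0.099 0.032] [0.574 0.18  0.095]
94 [ 0.01   0.963 -0.192] [0.53  0.174 0.049] [0.484 0.163 0.009] [0.577 0.184 0.093]
((530.3764038085938, 137.61526489257812), (91.61564636230469, 92.95542907714844), 87.61797332763672)
```

The tin has settled on its side at (0.531, 0.138), with the vent face to +y. Now the second tip.

Emit:
step_arm:
  motion: "-1 12 0 0 0 0;-1 12 0 0 0 0;0 0 -20 0 0 0;0 0 -20 0 0 0;0 0 -14 0 0 0;0 0 -11 0 0 0;0 -6 0 0 0 0;0 -5 0 0 0 0;0 -5 0 0 0 0;0 -5 0 0 0 0;0 -4 0 0 0 0"

```text
t: 8.12
position: [0.5356, 0.1931, 0.0771]
orientation: [2.262, 2.179, 0.003]
ft_force: [-0.2, 4.1, 1.4]
grip_width: 0.0428
```

Emit:
step_arm:
  motion: "0 -4 3 0 0 0;0 -4 3 0 0 0;0 -4 3.5 0 0 0;0 -4 3.5 0 0 0;0 -4.5 3.5 0 0 0;0 -4.5 3 0 0 0;0 -4.5 3 0 0 0;0 -4.5 2.5 0 0 0;0 -5 2 0 0 0"

```text
t: 8.87
position: [0.5346, 0.1542, 0.1034]
orientation: [2.261, 2.181, -0.001]
ft_force: [-0.8, 1.4, 1.1]
grip_width: 0.0427
```

Run:
```python
from h import *
np.set_printoptions(precision=3,suppress=True)
P,o=tinfaces("scene",[.53,.12,.06],.09)
print(len(P),P.min(0),P.max(0))
for f in o: print(*f)
```

```text
1106 [0.483 0.059 0.007] [0.578 0.177 0.12 ]
255 [ 0.989 -0.042 -0.013] [0.571 0.117 0.061] [0.485 0.069 0.011] [0.578 0.164 0.12 ]
80 [0.04  0.966 0.195] [0.535 0.151 0.061] [0.488 0.133 0.034] [0.577 0.165 0.114]
80 [ 0.036 -0.316  0.937] [0.545 0.118 0.081] [0.489 0.07  0.028] [0.574 0.168 0.116]
```

Emit:
step_arm:
  motion: "0 -5 2.5 0 0 0;0 -5 2 0 0 0;0 -5 2 0 0 0;0 -5 2 0 0 0;0 -5 1.5 0 0 0;0 -5 1 0 0 0;0 -5 1 0 0 0;0 -5 1 0 0 0;0 -5 0.5 0 0 0;0 -5 0.5 0 0 0;0 -5 0 0 0 0;0 -5 0 0 0 0"

```text
t: 9.97
position: [0.5348, 0.0942, 0.1172]
orientation: [2.261, 2.181, 0.0]
ft_force: [0.4, 0.2, 0.7]
grip_width: 0.0428
```

Emit:
step_arm:
  motion: "0 0 5 0 0 0;0 0 10 0 0 0;0 0 15 0 0 0;0 0 20 0 0 0;0 5 20 0 0 0;0 20 0 0 0 0;0 30 0 0 0 0;0 30 0 0 0 0;0 30 0 0 0 0;0 30 0 0 0 0"

```text
t: 10.8
position: [0.5348, 0.2418, 0.1885]
orientation: [2.26, 2.181, 0.002]
ft_force: [0.6, -0.4, -0.3]
grip_width: 0.0428
```

Run:
```python
from h import *
np.set_printoptions(precision=3,suppress=True)
P,o=tinfaces("scene",[.53,.04,.045],.09)
for f in o: print(*f)
k=abs(P[:,2]-.09)<.006
print(cv2.minAreaRect((P[k][:,:2]*1000).astype(np.float32)))
c=arm.read_camera("top");W=pts(c);X,Y,Z=W[...,0],W[...,1],W[...,2]
m=(abs(Z-.09)<.008)&(abs(X-.528)<.08)&(abs(Y-.04)<.08)
print(cv2.minAreaRect((W[m][:,:2]*1000).astype(np.float32)))
ct=c["pixels"][130:230,200:320]
for n in("vent_grip","vent_face"):print(n,[(d["at"],d["confidence"]) for d in arm.boxes_of("top",n)[:2]])
save("e.png",ct,6)
```

```text
279 [0.024 0.987 0.03 ] [0.53  0.084 0.048] [ 0.484 -0.002  0.006] [0.572 0.096 0.091]
246 [ 0.987 -0.045  0.034] [0.567 0.046 0.049] [0.479 0.    0.007] [0.576 0.088 0.087]
90 [-0.284 -0.233  0.917] [0.521 0.039 0.083] [0.48  0.001 0.071] [0.571 0.089 0.093]
((526.7256469726562, 46.964603424072266), (95.22441101074219, 92.52356719970703), 88.6158218383789)
((526.2308349609375, 48.465919494628906), (89.95499420166016, 90.22708892822266), 88.02957916259766)
vent_grip [([0.5257, 0.0479, 0.0785], 0.72), ([0.5217, 0.0485, 0.0736], 0.37)]
vent_face [([0.5226, 0.0456, 0.0762], 0.97), ([0.5292, 0.5834, 0.0892], 0.58)]
```

View pics/e.png

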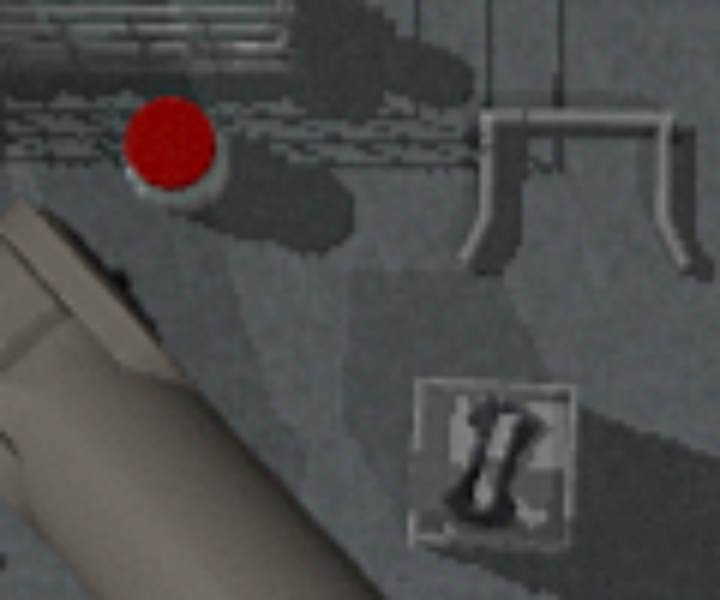

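The vent face is up. In the crop the tin is at (493,465) with bar and holes visible, and the bay is ahead and right at (575,190). Next I'll slide it 46 mm towards -y onto the bay axis, pushing low with both fingers.

Emit:
step_arm:
  motion: "-2 -25 0 0 0 0;-2 -25 0 0 0 0;-2 -25 0 0 0 0;-2 -20 -20 0 0 0;0 0 -35 0 0 0;0 0 -35 0 0 0;0 0 -35 0 0 0;0 0 -25 0 0 0;0 0 -15 0 0 0;0 -12 0 0 0 0;0 -12 0 0 0 0;0 -6 0 0 0 0"

```text
t: 12.05
position: [0.5279, 0.111, 0.0231]
orientation: [2.263, 2.175, -0.001]
ft_force: [0.1, -0.4, 0.5]
grip_width: 0.0428
```

Emit:
step_arm:
  motion: "0 -5 0 0 0 0;0 -5 0 0 0 0;0 -5 0 0 0 0;0 -5 0 0 0 0;0 -5 0 0 0 0;0 -5 0 0 0 0;0 -5 0 0 0 0;0 -5 0 0 0 0;0 -5 0 0 0 0;0 -5 0 0 0 0;0 -3 0 0 0 0;0 0 0 0 0 0"

```text
t: 13.05
position: [0.5266, 0.0602, 0.0219]
orientation: [2.262, 2.179, -0.002]
ft_force: [0.8, -0.2, 0.4]
grip_width: 0.0428
```

```bash
cat >> h.py <<'E'
def toptin(y):
    c=arm.read_camera("top");W=pts(c);X,Y,Z=W[...,0],W[...,1],W[...,2]
    m=(abs(Z-.09)<.008)&(abs(X-y[0])<.07)&(abs(Y-y[1])<.07)
    return c,cv2.minAreaRect((W[m][:,:2]*1000).astype(np.float32)),m.sum()
E
python3 - <<'E'
from h import *
np.set_printoptions(precision=4,suppress=True)
print(toptin([.52,.01])[1:])
P,o=tinfaces("scene",[.53,.01,.045],.09)
for f in o: print(*f)
# bay back strip line and sides from first top picture, by brightness vs local floor
c=dict(np.load("/tmp/top.npz"));W=pts(c);g=cv2.cvtColor(c["pixels"],cv2.COLOR_RGB2GRAY)
k=(W[...,2]>.010)&(g>110)&(abs(W[...,0]-.7)<.06)&(abs(W[...,1])<.085)
B=W[k];back=B[B[:,0]>.735];print(len(B),"back",np.polyfit(back[:,1],back[:,0],1),back[:,0].min(),back[:,0].max(),back[:,2].mean())
for s in(1,-1):
    q=B[(B[:,0]>.68)&(B[:,0]<.73)&(s*B[:,1]>.03)];print("side",len(q),np.polyfit(q[:,0]-.7,q[:,1],1),q[:,2].mean())
E
```

```text
(((530.2460327148438, 16.525802612304688), (63.648040771484375, 133.4274444580078), 13.969230651855469), np.int64(31))
210 [ 0.9896 -0.016  -0.0012] [ 0.5693 -0.0029  0.0449] [ 0.5531 -0.045   0.0074] [0.5768 0.0425 0.0879]
31 back [-0.0268  0.7389] 0.7350311105330568 0.740859348066101 0.01971430820909449Traceback (most recent call last):
  File "<stdin>", line 11, in <module>
    raise TypeError("expected non-empty vector for x")
TypeError: expected non-empty vector for x
```

Emit:
step_arm:
  motion: "0 10 0 0 0 0;0 15 0 0 0 0;0 5 30 0 0 0;0 0 35 0 0 0;0 0 35 0 0 0;0 0 30 0 0 0"

```text
t: 13.7
position: [0.5267, 0.0931, 0.1541]
orientation: [2.259, 2.183, 0.001]
ft_force: [1.4, -0.1, 0.3]
grip_width: 0.0427
```

Run:
```python
from h import *
np.set_printoptions(precision=4,suppress=True)
print(arm.get_obs()["qpos"])
c=arm.read_camera("wrist");save("f_wrist.png",c["pixels"])
W=pts(c);print(c["z_map"].max(),W[::100,::100].reshape(-1,3)[:,:2])
P,o=tinfaces("scene",[.53,.01,.045],.09);print(o[0][1:])
s=arm.read_camera("scene");W=pts(s);X,Y,Z=W[...,0],W[...,1],W[...,2]
B=W[(Z>.012)&(Z<.024)&(X>.64)&(X<.76)&(abs(Y)<.075)]
print(len(B))
b=B[(B[:,0]>.725)&(abs(B[:,1])<.05)];print(np.polyfit(b[:,1],b[:,0],1),b[:,0].min(),b[:,0].max(),len(b))
for t in(1,-1):
    q=B[(B[:,0]>.68)&(B[:,0]<.725)&(t*B[:,1]>.03)]
    if len(q)>3:print(len(q),np.polyfit(q[:,0]-.7,q[:,1],1),q[:,1].min(),q[:,1].max())
```

```text
[ 0.3478  0.3375 -0.7278  1.8849  0.2622  1.0155 -0.5261]
0.3727809 [[ 0.3171  0.2516]
 [ 0.4019  0.2486]
 [ 0.4867  0.2452]
 [ 0.5706  0.2422]
 [ 0.6543  0.2392]
 [ 0.6884  0.2186]
 [ 0.298   0.1706]
 [ 0.3888  0.1675]
 [ 0.4802  0.1644]
 [ 0.571   0.1613]
 [ 0.6622  0.1582]
 [ 0.7525  0.1551]
 [ 0.2744  0.0759]
 [ 0.3734  0.0724]
 [ 0.4725  0.069 ]
 [ 0.5715  0.0661]
 [ 0.6704  0.0626]
 [ 0.7695  0.0591]
 [ 0.246  -0.0374]
 [ 0.4827  0.1079]
 [ 0.5048  0.086 ]
 [ 0.5614  0.0038]
 [ 0.5702  0.1031]
 [ 0.7893 -0.0556]]
(array([0.0422, 0.9868, 0.002 ]), array([0.5306, 0.0371, 0.0494]), array([ 0.4864, -0.0471,  0.0061]), array([0.5701, 0.0469, 0.0881]))
214
[-0.0059  0.741 ] 0.7353225473684332 0.744995850115984 76
27 [-0.0288  0.053 ] 0.045381560173706426 0.05642784531895612
39 [-0.0244 -0.0541] -0.06035510970471782 -0.05008366423473131
```

Emit:
step_arm:
  motion: "-4 0 10 0 0 0.11;-4 0 15 0 0 0.115;-8 -7 10 0 0 0.115;-10 -9 0 0 0 0.115;-10 -9 0 0 0 0.115;-10 -9 0 0 0 0.115;-10 -9 0 0 0 0.115;-10 -10 0 0 0 0.115;-10 -10 0 0 0 0.115;-10 -10 0 0 0 0.115;-10 -10 0 0 0 0.115;-10 -10 0 0 0 0.115"

```text
t: 14.9
position: [0.4188, -0.0016, 0.1855]
orientation: [-0.353, -3.118, -0.001]
ft_force: [0.2, -0.2, 0.9]
grip_width: 0.0425
```

Run:
```python
from h import *
np.set_printoptions(precision=4,suppress=True)
o=arm.get_obs();print(o["qpos"],o["position"]);R=cv2.Rodrigues(np.array(o["orientation"]))[0];print(R[:,1],R[:,2])
```

```text
[ 0.829   0.0732 -0.9538  2.0881  0.0685  1.0156  1.1851] [ 0.4188 -0.0016  0.1855]
[0.2239 0.9746 0.0002] [-0.0037  0.001  -1.    ]
```

Emit:
step_arm:
  motion: "0 1 -10 0 0 0.105;0 1 -25 0 0 0.105;0 0 -35 0 0 0;0 0 -35 0 0 0;0 0 -35 0 0 0;0 0 -20 0 0 0;0 0 -4 0 0 0;10 0 0 0 0 0;10 0 0 0 0 0;10 0 0 0 0 0;6 0 0 0 0 0"

```text
t: 15.82
position: [0.4606, 0.0009, 0.0249]
orientation: [0.036, 3.136, 0.001]
ft_force: [1.1, 0.5, 0.1]
grip_width: 0.0426
```

Emit:
step_arm:
  motion: "5 0 0 0 0 0;5 0 0 0 0 0;5 0 0 0 0 0;5 0 0 0 0 0;5 0 0 0 0 0;5 0 0 0 0 0;5 0 0 0 0 0;5 0 0 0 0 0;5 0 0 0 0 0;5 0 0 0 0 0;5 0 0 0 0 0;5 0 0 0 0 0"

```text
t: 16.82
position: [0.5173, 0.0008, 0.0231]
orientation: [-0.034, -3.141, -0.0]
ft_force: [-3.3, -0.0, 1.8]
grip_width: 0.0427
```

Run:
```python
from h import *
np.set_printoptions(precision=4,suppress=True)
c,r,n=toptin([.56,0]);print(r,n)
P,o=tinfaces("scene",[.56,0,.045],.09)
for f in o: print(*f)
cs=arm.read_camera("scene")
save("g.png",np.hstack([c["pixels"][120:220,230:360].repeat(3,0).repeat(3,1),cs["pixels"][100:200,160:290].repeat(3,0).repeat(3,1)]))
```

```text
((567.737060546875, 2.3488616943359375), (87.61461639404297, 117.41159057617188), 88.09886932373047) 71
247 [-0.0318  0.9868  0.0208] [0.5839 0.0368 0.0497] [ 0.5365 -0.0463  0.0068] [0.6265 0.0469 0.0906]
248 [ 0.9891 -0.0143  0.0142] [ 0.6201 -0.001   0.0496] [ 0.5365 -0.0462  0.0066] [0.6304 0.0379 0.0889]
92 [ 0.2675  0.9452 -0.1225] [0.5857 0.0374 0.0491] [ 0.5382 -0.045   0.008 ] [0.6255 0.0457 0.086 ]
```

View pics/g.png

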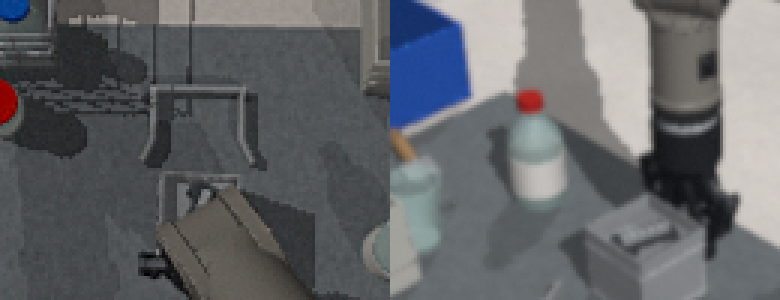

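The view shows the tin centred on the bay's mouth and square to it. Pushing on.

Emit:
step_arm:
  motion: "5 0 0 0 0 0;5 0 0 0 0 0;5 0 0 0 0 0;5 0 0 0 0 0;5 0 0 0 0 0;5 0 0 0 0 0;5 0 0 0 0 0;5 0 0 0 0 0;5 0 0 0 0 0;5 0 0 0 0 0;5 0 0 0 0 0;5 0 0 0 0 0"

```text
t: 18.02
position: [0.5773, 0.0008, 0.0231]
orientation: [-0.034, -3.141, -0.0]
ft_force: [-2.1, 0.3, -0.1]
grip_width: 0.0426
```

Emit:
step_arm:
  motion: "5 0 0 0 0 0;5 0 0 0 0 0;5 0 0 0 0 0;5 0 0 0 0 0;5 0 0 0 0 0;5 0 0 0 0 0;5 0 0 0 0 0;5 0 0 0 0 0"

```text
t: 18.68
position: [0.6173, 0.0008, 0.0232]
orientation: [0.034, 3.141, 0.0]
ft_force: [-2.6, 0.3, -0.5]
grip_width: 0.0428
```

Emit:
step_arm:
  motion: "2 0 0 0 0 0;2 0 0 0 0 0;2 0 0 0 0 0;1 0 0 0 0 0"

```text
t: 19.02
position: [0.6239, 0.0009, 0.0233]
orientation: [0.034, 3.141, 0.0]
ft_force: [-3.4, 0.1, 0.5]
grip_width: 0.0426
```

Emit:
step_arm:
  motion: "1 0 0 0 0 0;1 0 0 0 0 0;1 0 0 0 0 0;0 0 0 0 0 0"

```text
t: 19.35
position: [0.627, 0.0009, 0.0232]
orientation: [0.034, 3.141, 0.0]
ft_force: [-3.1, -0.0, 0.9]
grip_width: 0.0427
```

Emit:
step_arm:
  motion: "1 0 0 0 0 0;1 0 0 0 0 0;0 0 0 0 0 0"

```text
t: 19.6
position: [0.6291, 0.0008, 0.0231]
orientation: [0.034, 3.141, 0.0]
ft_force: [-2.5, -0.3, 1.8]
grip_width: 0.0426
```

Emit:
step_arm:
  motion: "1 0 0 0 0 0;1 0 0 0 0 0;0 0 0 0 0 0"

```text
t: 19.85
position: [0.6311, 0.0008, 0.0231]
orientation: [0.034, 3.141, 0.0]
ft_force: [-2.9, 0.2, 0.7]
grip_width: 0.0427
```

Emit:
step_arm:
  motion: "1 0 0 0 0 0;1 0 0 0 0 0;0 0 0 0 0 0"

```text
t: 20.1
position: [0.6331, 0.0008, 0.0232]
orientation: [0.034, 3.141, 0.0]
ft_force: [-2.8, 0.2, -0.2]
grip_width: 0.0424
```

Emit:
step_arm:
  motion: "1 0 0 0 0 0;1 0 0 0 0 0;0 0 0 0 0 0"

```text
t: 20.35
position: [0.6338, 0.0007, 0.023]
orientation: [-0.034, -3.139, 0.001]
ft_force: [-5.1, 0.1, 2.9]
grip_width: 0.0427
```

Run:
```python
from h import *
np.set_printoptions(precision=4,suppress=True)
P,o=tinfaces("scene",[.69,0,.045],.09,.024)
for f in o: print(*f)
print(arm.get_obs()["ft_force"])
```

```text
279 [-0.0003  0.9876  0.0064] [0.6959 0.0337 0.06  ] [ 0.6561 -0.0478  0.0242] [0.7371 0.0467 0.0944]
176 [ 0.9894 -0.0354 -0.0429] [0.7296 0.     0.0595] [ 0.6531 -0.0396  0.0244] [0.7442 0.0435 0.0973]
100 [ 0.2795 -0.5413  0.7797] [0.6996 0.     0.0874] [ 0.6538 -0.0503  0.0731] [0.744  0.0444 0.099 ]
[-5.0754 -0.9257  3.789 ]
```

The force is rising and the TCP is lagging, so the tin is at the back strip. One firm press, then back off and look.

Emit:
step_arm:
  motion: "1 0 0 0 0 0;1 0 0 0 0 0;0 0 0 0 0 0;0 0 0 0 0 0"

```text
t: 20.78
position: [0.634, 0.0006, 0.0227]
orientation: [-0.033, -3.135, 0.002]
ft_force: [-9.6, -0.2, 5.1]
grip_width: 0.0426
```

Emit:
step_arm:
  motion: "1 0 0 0 0 0;1 0 0 0 0 0;0 0 0 0 0 0;0 0 0 0 0 0"

```text
t: 21.12
position: [0.6341, 0.0006, 0.0223]
orientation: [-0.032, -3.132, 0.004]
ft_force: [-13.5, -0.6, 7.9]
grip_width: 0.0427
```

Emit:
step_arm:
  motion: "-8 0 0 0 0 0;-15 0 5 0 0 0;0 0 35 0 0 0;0 0 38 0 0 0;0 0 38 0 0 0;0 0 38 0 0 0;20 0 38 0 0 0;30 0 10 0 0 0;35 0 0 0 0 0;35 0 0 0 0 0;5 0 0 0 0 0;0 0 0 0 0 0"

```text
t: 22.12
position: [0.7423, 0.0008, 0.223]
orientation: [0.036, 3.14, 0.003]
ft_force: [0.7, 0.9, -0.5]
grip_width: 0.0425
```

Run:
```python
from h import *
np.set_printoptions(precision=4,suppress=True)
o=arm.get_obs();print(o["position"],o["qpos"],cv2.Rodrigues(np.array(o["orientation"]))[0][:,1])
c=arm.read_camera("wrist");np.savez("/tmp/w.npz",**c);W=pts(c);Z=W[...,2]
m=(Z>.084)&(Z<.096)&(abs(W[...,0]-.69)<.06)&(abs(W[...,1])<.06)
print("tin",cv2.minAreaRect((W[m][:,:2]*1000).astype(np.float32)),m.sum())
print([(d["at"],d["confidence"]) for d in arm.boxes_of("wrist","vent_grip")[:2]])
save("h.png",c["pixels"],1.5)
```

```text
[0.7423 0.0008 0.223 ] [ 0.4019  0.676  -0.7912  1.2695  0.4693  1.3791  1.1863] [0.0229 0.9997 0.0017]
tin ((687.5875854492188, -0.2684669494628906), (90.3790512084961, 90.0503158569336), 88.80439758300781) 2657
[([0.6844, -0.0011, 0.0757], 0.93)]
```

View pics/h.png

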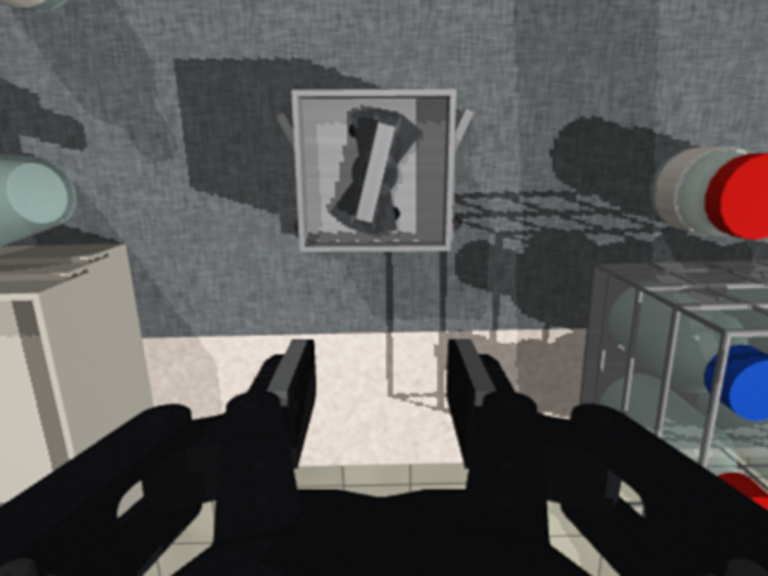

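The tin is home: in the wrist view its rim spans (295,90)-(455,248), between the strips. The bar runs from (385,125) to (368,222). Next I'll get the bar's centre and angle exactly.

Run:
```python
from h import *
np.set_printoptions(precision=4,suppress=True)
c=dict(np.load("/tmp/w.npz"));W=pts(c)
r=np.hypot(W[...,0]-.6877,W[...,1])
m=(r<.036)&(W[...,2]>.084)
n,l,s,_=cv2.connectedComponentsWithStats(m.astype(np.uint8));k=l==1+s[1:,4].argmax()
P=W[k];(cx,cy),wh,a=cv2.minAreaRect((P[:,:2]*1000).astype(np.float32));print(cx,cy,wh,a,k.sum(),np.median(P[:,2]))
d=np.linalg.svd(P[:,:2]-P[:,:2].mean(0))[2][0];print(P.mean(0),np.arctan(d[1]/d[0]))
```

```text
687.5498657226562 -0.21839332580566406 (9.964082717895508, 55.966209411621094) 74.72212219238281 769 0.08781491438888232
[0.6867 0.     0.0885] -0.2676261710572035
```

Emit:
step_arm:
  motion: "-27 -1 -10 0 0 -0.082;-28 0 -10 0 0 -0.081;0 0 -25 0 0 -0.081;0 0 -30 0 0 0;0 0 -20 0 0 0;0 0 -10 0 0 0;0 0 0 0 0 0;0 0 0 0 0 0"
  grip: -0.25
  grip_force: 25

```text
t: 22.88
position: [0.685, -0.0001, 0.1198]
orientation: [0.416, 3.113, 0.0]
ft_force: [-0.0, 0.1, -0.1]
grip_width: 0.032
```

Run:
```python
from h import *
np.set_printoptions(precision=4,suppress=True)
o=arm.get_obs();R=cv2.Rodrigues(np.array(o["orientation"]))[0];print(o["position"],R[:,1],R[:,2],np.degrees(np.arctan2(R[1,1],R[0,1])))
c=arm.read_camera("wrist");print(proj(c,[[.6875,-.0002,.0886],[.6875-.027,.0072,.0886],[.6875+.027,-.0076,.0886]]))
save("i.png",c["pixels"],1.5)
```

```text
[ 0.685  -0.0001  0.1198] [0.2625 0.9649 0.0003] [ 0.0007  0.0002 -1.    ] 74.78414978790572
[[252.2196 223.5658]
 [252.258  177.587 ]
 [252.1841 265.9942]]
```

View pics/i.png

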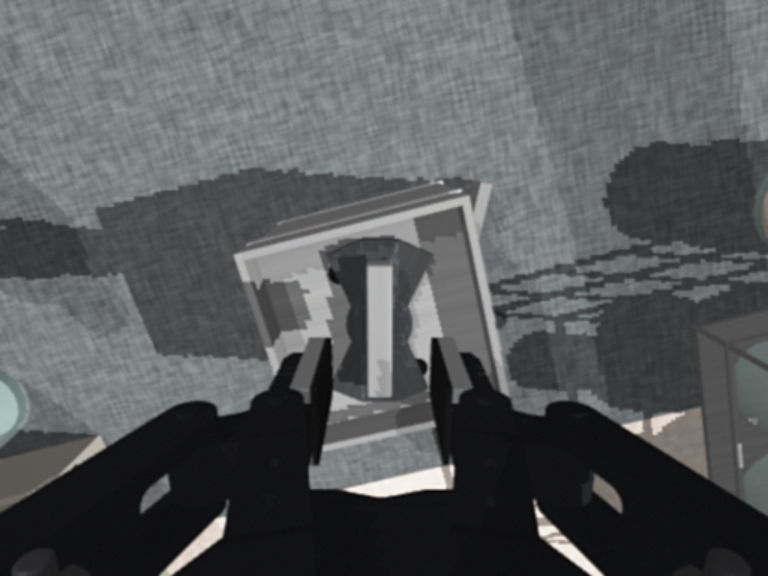

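The bar is upright in the view at column 380, midway between the pads (columns 320 and 442). Descending and gripping.

Emit:
step_arm:
  motion: "2 0 -15 0 0 0;0 0 -12 0 0 0;0 0 -8 0 0 0;0 0 -3 0 0 0;0 0 0 0 0 0;0 0 0 0 0 0"

```text
t: 23.43
position: [0.6871, -0.0001, 0.0807]
orientation: [-0.416, -3.113, -0.0]
ft_force: [-0.5, -0.2, 0.4]
grip_width: 0.0321
```

Emit:
step_arm:
  motion: "0 0 0 0 0 0;0 0 0 0 0 0;0 0 0 0 0 0;0 0 0 0 0 0;0 0 0 0 0 0"
  grip: -1

```text
t: 23.85
position: [0.6875, -0.0011, 0.0814]
orientation: [0.417, 3.113, -0.001]
ft_force: [0.2, -2.1, 1.1]
grip_width: 0.0089
```

Gripped at about 10 mm. Turning by -1.325 rad.

Emit:
step_arm:
  motion: "0 0 0 0 0 -0.06;0 0 0 0 0 -0.06;0 0 0 0 0 -0.06;0 0 0 0 0 -0.06;0 0 0 0 0 -0.06;0 0 0 0 0 -0.06;0 0 0 0 0 -0.06;0 0 0 0 0 -0.06;0 0 0 0 0 -0.06;0 0 0 0 0 -0.06;0 0 0 0 0 -0.06;0 0 0 0 0 -0.06"

```text
t: 24.85
position: [0.6872, -0.0005, 0.0812]
orientation: [1.491, 2.765, -0.0]
ft_force: [-0.4, -1.4, -0.7]
grip_width: 0.0088
```

Emit:
step_arm:
  motion: "0 0 0 0 0 -0.06;0 0 0 0 0 -0.06;0 0 0 0 0 -0.06;0 0 0 0 0 -0.06;0 0 0 0 0 -0.06;0 0 0 0 0 -0.06;0 0 0 0 0 -0.06;0 0 0 0 0 -0.06;0 0 0 0 0 -0.06;0 0 0 0 0 -0.06;0 0 0 0 0 -0.005;0 0 0 0 0 0"

```text
t: 25.85
position: [0.6871, -0.0002, 0.0812]
orientation: [2.242, 2.2, -0.0]
ft_force: [-0.5, -1.5, 1.8]
grip_width: 0.0095
```

Emit:
step_arm:
  motion: "0 0 0 0 0 0;0 0 0 0 0 0;0 0 0 0 0 0"
  grip: -0.3

```text
t: 26.1
position: [0.6873, 0.0005, 0.081]
orientation: [-2.242, -2.2, -0.001]
ft_force: [0.5, -0.3, 0.2]
grip_width: 0.03
```

Emit:
step_arm:
  motion: "0 0 10 0 0 0;0 0 20 0 0 0;0 0 30 0 0 0;0 0 35 0 0 0;0 0 35 0 0 0;0 -20 12 0 0 0;0 -30 0 0 0 0;0 0 0 0 0 0"

```text
t: 26.77
position: [0.6882, -0.0585, 0.2255]
orientation: [2.247, 2.185, -0.003]
ft_force: [0.1, -3.4, 0.0]
grip_width: 0.0299
```

Run:
```python
from h import *
np.set_printoptions(precision=4,suppress=True)
o=arm.get_obs();R=cv2.Rodrigues(np.array(o["orientation"]))[0];print(o["position"],np.degrees(np.arctan2(R[1,1],R[0,1])))
c=arm.read_camera("wrist");W=pts(c);Z=W[...,2]
m=(Z>.084)&(Z<.096)&(abs(W[...,0]-.69)<.06)&(abs(W[...,1])<.06)
print("tin",cv2.minAreaRect((W[m][:,:2]*1000).astype(np.float32)),m.sum())
r=np.hypot(W[...,0]-.6877,W[...,1]);m=(r<.036)&(Z>.084)
n,l,s,_=cv2.connectedComponentsWithStats(m.astype(np.uint8));k=l==1+s[1:,4].argmax()
P=W[k];print("bar",cv2.minAreaRect((P[:,:2]*1000).astype(np.float32)),k.sum())
t=arm.read_camera("top")
save("j.png",np.hstack([c["pixels"],t["pixels"][100:260,160:400].repeat(2,0).repeat(2,1)[:320].copy() if 0 else cv2.resize(t["pixels"][100:260,160:416],(614,384))]),.7)
```

```text
[ 0.6882 -0.0585  0.2255] -1.5995836093695308
tin ((686.7566528320312, 1.1463432312011719), (90.33918762207031, 90.39120483398438), 87.2685775756836) 2575
bar ((686.61328125, 1.017293930053711), (55.96989440917969, 9.635624885559082), 88.45692443847656) 776
```

View pics/j.png

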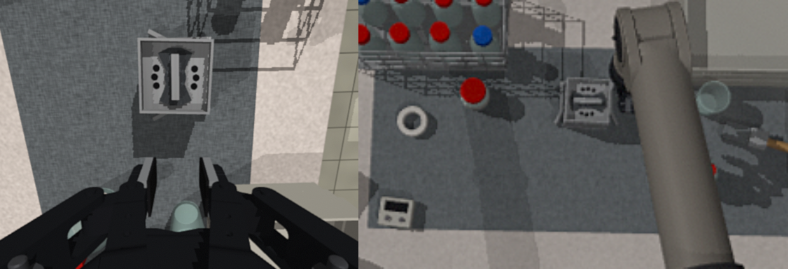

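All six holes show, and the bar is within about 1° of square to the tin. As a last check, I'll measure the tin's gap to the back strip in the same wrist frame and the bystanders' positions.

Run:
```python
from h import *
np.set_printoptions(precision=4,suppress=True)
c=arm.read_camera("wrist");W=pts(c);X,Y,Z=W[...,0],W[...,1],W[...,2]
for y in(-.03,-.01,.01,.03):
    k=(abs(Y-y)<.01)&(Z>.015)&(Z<.024)&(X>.72)&(X<.76);b=X[k]
    t=X[(abs(Y-y)<.01)&(Z>.084)&(X>.70)&(X<.76)]
    print(y,"strip",b.min() if len(b) else None,b.max() if len(b) else None,len(b),"tin",np.percentile(t,99) if len(t) else None)
for t in(1,-1):
    q=(Z>.014)&(Z<.024)&(t*Y>.045)&(t*Y<.075)&(X>.64)&(X<.74);print("side",t,q.sum(),[ (round(x,2),Y[q&(abs(X-x)<.005)].mean().round(4)) for x in(.65,.66,.68,.70,.72) if (q&(abs(X-x)<.005)).any()])
for cam in("scene","top"):
  arm.read_camera(cam)
  for n in("bottle","jar","beaker","tape","brush","timer"):
    for d in arm.boxes_of(cam,n)[:1]: print(cam,n,np.array(d["at"]),round(d["confidence"],2))
```

```text
-0.03 strip None None 0 tin 0.7433781532612473
-0.01 strip None None 0 tin 0.7310853128231062
0.01 strip None None 0 tin 0.7323259798329788
0.03 strip None None 0 tin 0.7334104799396416
side 1 384 [(0.65, np.float64(0.0645)), (0.66, np.float64(0.0607)), (0.68, np.float64(0.0552)), (0.7, np.float64(0.0547)), (0.72, np.float64(0.0539))]
side -1 95 [(0.65, np.float64(-0.0636)), (0.66, np.float64(-0.0609))]
scene bottle [ 0.5612 -0.2091  0.061 ] 0.8
scene jar [0.7161 0.2513 0.0663] 0.72
scene beaker [ 0.6987 -0.2382  0.0597] 0.89
scene tape [0.6537 0.3719 0.012 ] 0.71
scene brush [ 0.6159 -0.381   0.0135] 0.61
scene timer [0.4682 0.4034 0.0261] 0.64
top bottle [ 0.5448 -0.2456  0.1022] 0.42
top jar [0.6979 0.2311 0.0714] 0.51
top beaker [ 0.7062 -0.2608  0.0474] 0.67
top tape [0.6486 0.3667 0.0237] 0.6
top brush [ 0.6201 -0.3559  0.0145] 0.89
top timer [0.4537 0.3959 0.0274] 0.55
```

Run:
```python
from plant import arm
o=arm.get_obs();print(o["t"],o["ft_force"]);print(arm.job_done())
```

```text
27.6167 [-0.03578766 -0.32187851  0.30663481]
the job is handed in; nothing more can be done
None
```

The tin is vent face up in the bay with its shutter open, and the job was handed in at 27.6 s.

- **Tipping and sliding:** I tipped the grey tin twice towards -y, letting it settle on its side in between. I then slid it onto the bay axis and pushed it in until it stopped firmly at the back strip, at about 13 N. After that I gripped the bar and turned the shutter by -1.325 rad.
- **Vent:** all six holes show in the last wrist picture, and the bar is about 1° off the tin's y axis, within the reading error.
- **Position:** the tin's centre is at about (0.687, 0.001). The bay's origin came out at 0.687 to 0.691 in x, depending on the camera. The tin's yaw read -1.2° before the turn and -2.7° after, which I took as a change of viewpoint rather than movement.
- **Back strip:** it was hidden under the rim in the last view, so I could not measure that gap directly. That the tin is home rests on the firm stop and these positions.
- **Bystanders:** all but one matched their first positions to within about 5 mm. The top camera's bottle reading was about 29 mm off. The arm was partly hiding the bottle then and confidence was low (0.42). The scene camera had it within about 11 mm, mostly in height, so I think it was not moved.

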